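Press the dust cover of a chuck unit shut all round its rim

TASK

The round dust cover on the chuck unit is not snapped on all the way: press down each rim section that still stands up, one after another round the rim, until every section is snapped fully shut and lies level with the fixed bridges between them. Only press with a fingertip: do not touch the knob in the middle, do not lift, tip or shift the unit, and leave the bracket, bolt, screwdriver and jar around it alone.

Things in the scene. Friction and masses are not known exactly. Their poses are not given: they have to be found in the camera images.
- unit: Loose drive unit, 2.8 to 4.6 kg: aluminium box 200 x 200 x 55 mm, on it a round flange (260 mm across, top at 70 mm) and a round grey plastic dust cover 220 mm across. Origin: centre of its underside, on the bench (height 0); z up, -x faces the white connectors. The cover's rim (radius 77 to 110 mm) is six movable sections, every 60 degrees, with narrow fixed bridges between, tops 98 mm above the bench.
- knob: Round knob fixed in the middle of the cover, 26 mm across, 26 mm high, top 119 mm above the bench; not to be touched. Origin: centre of its foot, on the cover's fixed flat centre disc (radius 75 mm, 93 mm above the bench).
- rim1_top (a point): Middle of the upper face of rim section 1, centred 0 degrees anticlockwise (from above) from the unit's +x, 93.5 mm from the unit's axis. The face is 33 mm wide radially, 47 degrees (about 76 mm) long. It moves with the section: 110 mm above the bench when standing up, 98 mm when shut, level with the bridges. x points outward, z up.
- rim1 (a joint): How far rim section 1 is pressed straight down: 0 = standing up 12 mm, 0.012 m = shut, at a hard stop. A tight snap fit: it moves against about 6 N of friction and stays where it is left. Some sections start shut, the others at 0 to 0.004 (8 to 12 mm up); pressing a shut one again does no harm.
- rim2_top (a point): Middle of the upper face of rim section 2, centred 60 degrees anticlockwise (from above) from the unit's +x, 93.5 mm from the unit's axis. The face is 33 mm wide radially, 47 degrees (about 76 mm) long. It moves with the section: 110 mm above the bench when standing up, 98 mm when shut, level with the bridges. x points outward, z up.
- rim2 (a joint): How far rim section 2 is pressed straight down: 0 = standing up 12 mm, 0.012 m = shut, at a hard stop. A tight snap fit: it moves against about 6 N of friction and stays where it is left. Some sections start shut, the others at 0 to 0.004 (8 to 12 mm up); pressing a shut one again does no harm.
- rim3_top (a point): Middle of the upper face of rim section 3, centred 120 degrees anticlockwise (from above) from the unit's +x, 93.5 mm from the unit's axis. The face is 33 mm wide radially, 47 degrees (about 76 mm) long. It moves with the section: 110 mm above the bench when standing up, 98 mm when shut, level with the bridges. x points outward, z up.
- rim3 (a joint): How far rim section 3 is pressed straight down: 0 = standing up 12 mm, 0.012 m = shut, at a hard stop. A tight snap fit: it moves against about 6 N of friction and stays where it is left. Some sections start shut, the others at 0 to 0.004 (8 to 12 mm up); pressing a shut one again does no harm.
- rim4_top (a point): Middle of the upper face of rim section 4, centred 180 degrees anticlockwise (from above) from the unit's +x, 93.5 mm from the unit's axis. The face is 33 mm wide radially, 47 degrees (about 76 mm) long. It moves with the section: 110 mm above the bench when standing up, 98 mm when shut, level with the bridges. x points outward, z up.
- rim4 (a joint): How far rim section 4 is pressed straight down: 0 = standing up 12 mm, 0.012 m = shut, at a hard stop. A tight snap fit: it moves against about 6 N of friction and stays where it is left. Some sections start shut, the others at 0 to 0.004 (8 to 12 mm up); pressing a shut one again does no harm.
- rim5_top (a point): Middle of the upper face of rim section 5, centred 240 degrees anticlockwise (from above) from the unit's +x, 93.5 mm from the unit's axis. The face is 33 mm wide radially, 47 degrees (about 76 mm) long. It moves with the section: 110 mm above the bench when standing up, 98 mm when shut, level with the bridges. x points outward, z up.
- rim5 (a joint): How far rim section 5 is pressed straight down: 0 = standing up 12 mm, 0.012 m = shut, at a hard stop. A tight snap fit: it moves against about 6 N of friction and stays where it is left. Some sections start shut, the others at 0 to 0.004 (8 to 12 mm up); pressing a shut one again does no harm.
- rim6_top (a point): Middle of the upper face of rim section 6, centred 300 degrees anticlockwise (from above) from the unit's +x, 93.5 mm from the unit's axis. The face is 33 mm wide radially, 47 degrees (about 76 mm) long. It moves with the section: 110 mm above the bench when standing up, 98 mm when shut, level with the bridges. x points outward, z up.
- rim6 (a joint): How far rim section 6 is pressed straight down: 0 = standing up 12 mm, 0.012 m = shut, at a hard stop. A tight snap fit: it moves against about 6 N of friction and stays where it is left. Some sections start shut, the others at 0 to 0.004 (8 to 12 mm up); pressing a shut one again does no harm.
- bracket: Loose L-shaped steel bracket, 45 x 30 mm foot, 60 mm high, standing beside the unit. Origin: underside, at the foot of its upright.
- bolt: Loose steel socket-head bolt standing on its head, head 22 mm across, 45 mm high. Origin: centre of its underside.
- driver: Loose screwdriver with a black handle, lying on the bench beside the unit, about 0.2 m long along its x. Origin: underside near its middle.
- jar: Loose small white jar with a black lid, 48 mm across, 50 mm high. Origin: centre of its underside.

How it is judged (in metres and radians):
At the end, for the whole second after the job is handed in: All six rim sections are shut (pressed to within 1.8 mm of the end of their 12 mm travel), and the unit stands flat and still, within 20 mm of where it was (value of joint each of rim1, rim2, rim3, rim4, rim5, rim6 above 0.0102 m and linear speed of unit below 0.005 m/s and distance of unit from where it was at the start of the episode below 0.02 m and angle between unit's own z axis and vertical below 0.03 rad); the robot touches nothing.
It fails at once if the unit is shifted more than 20 mm (distance of unit from where it was at the start of the episode above 0.02 m).
It fails at once if the unit is lifted or tipped (height (world z) of unit above 0.006 m or angle between unit's own z axis and vertical above 0.06 rad).
It fails at once if the knob is touched (more than 3 N) (contact force between knob and the arm above 3 N or contact force between knob and the fingers above 3 N).
It fails at once if the bracket, bolt, screwdriver or jar is moved more than 20 mm (distance of any of bracket, bolt, driver, jar from where it was at the start of the episode above 0.02 m).
It also fails if it takes over 45 s, if anything falls off the work surface, if the arm or the gripper's body presses on something with over 40 N, if the wrist force passes 120 N, or if a joint passes its speed limit or range.

ROBOT

A 6-joint arm with a two-finger parallel gripper is mounted at the origin on the work surface. World frame = base frame: x ahead of the robot, y to its left, z up, the work surface at z = 0. Lengths are in mm, angles in rad, forces in N, time in s.
With the tool pointing down it reaches from about 275 to 750 mm from the base axis. Payload 10.2 kg.
Tool frame: the origin (TCP) lies between the finger pads; the fingertips stand 11 mm ahead of it and the grasp point (between the pads) lies 8 mm behind it (ctrl.nose_length is the distance from the TCP to the fingertips, in mm); x points along the fingers, y is the direction in which the jaws open and shut, and the axes are right-handed (so a half turn about x gives the same grasp; the last joint's range is limited). The gripper opens to 85 mm and grips with 20 to 120 N. Pads are 22 mm wide; open, the fingers measure 114 mm over their backs; the gripper's body (76 mm by 85 mm) begins 54 mm behind the grasp point. The pads swing forward as they close: fully open they stand 13 mm farther back than shut.
Start: joints at [-1.538, 0.313, 1.498, -0, 1.331, -0.223], TCP at [132.822, -507.927, 242.294] pointing down, gripper open.
Joint ranges: [-2.94, 2.94], [-0.97, 2.17], [0.19, 2.56], [-1.23, 4.37], [0.02, 3.11], [-2.88, 2.88]. Speed limits (rad/s): [2.39, 2.39, 3.01, 3.14, 3.14, 3.14].

INTERFACE

Orientations are given as a unit quaternion [w, x, y, z].
In Python, from rig import ctrl, capture, ticket gives the robot as it stands.
- The arm moves only by the tool step_arm, never from a script. Its argument "commands" is a list of rows, each a list of 2 entries, a list of its own where there are three numbers: the shift along the world's x, y, z normalised to -1 to 1, where 1 is 0.04 m, then the turn about the world's z normalised to -1 to 1, where 1 is 180 degrees. A call has 1 to 5 rows; each row shifts and turns the commanded pose from where the row before left it; what a row does not reach is not made up. A row lasts 1/10 s, in which the tool goes at most 50 mm and 8.59 degrees, less where a joint would pass 70% of its speed; a pose out of reach is approached as far as the arm can. A call with a number of a shift or a turn outside -1 to 1 is refused whole. A call with a gripper value outside its range is refused whole. "gripper" is the closure, from -1 (fully open) to 1 (shut), so that 0 is half open, set as the call begins (left out, the last holds). The fingers move at their own pace and stop on an object; "force" is the grip in N (left out, the last holds). Time passes only in rows, so rows that do not move let the fingers close. It gives the time, the measured TCP pose, the force and the opening at its end, in the units of the state.
- ctrl.sense(): the state, without advancing time (a new reading comes with each control period).
- capture(name): name is "scene" or "top" or "wrist"; returns a dict with "image" (420x560x3 uint8, blue, green, red), "fov_y" (degrees; the focal length in pixels is half the picture's height over the tangent of half this angle, whatever the lens; pixels are square), "cx", "cy" (the principal point, pixels), "origin" and "orientation" of the camera in the world. Camera axes: x right, y down, z forward; pixel columns grow to the right and rows downward; lengths in mm; the calibration is good to about 2 mm. A picture is of the moment at which its call begins. There is no depth.
- ticket.finish_job(): hands the job in, once; it reports no verdict.
The state is a dict: "time_s": time; "joints": joint angles; "dq": joint speeds; "tau": joint torques, N m; "eef_pos": TCP position; "ee_rot": TCP orientation; "force": force on the tool from outside, world axes, zero at the start; "wrist_torque": the same for the moment, N m; "grip_width": opening from 0.0 (shut) to 1.0 (fully open).
Only numpy, scipy, OpenCV 4.12 (cv2) and the standard library are available. Lean on these libraries where they do the work, as an engineer would, in place of code of your own. Each camera call takes 0.05 s, during which the arm holds its last target.

## Working session

There is one attempt and no reset: what is moved stays moved. The work goes in short steps, Python scripts to look and compute and a tool call to move; the robot and the scene stay as the last step left them, time stands still between calls to the robot, and variables do not carry over. Pictures are saved under pics/ and viewed, and the job is handed in when it is done.

Besides the shell and the picture viewer there is one more tool, called by a JSON object that holds its "method" and its "body". step_arm: Moves the arm, as the interface text tells. Its arguments: {"type":"object","properties":{"commands":{"type":"array","items":{"type":"array"}},"gripper":{"type":"number"},"force":{"type":"number"}},"required":["commands"]}

```bash
mkdir -p pics; ls; python3 - <<'E'
from rig import ctrl,capture
import cv2,pickle
d={}
for n in ("scene","top","wrist"):
    c=capture(n);d[n]=c;cv2.imwrite(f"pics/{n}0.png",c["image"]);print(n,c["fov_y"],c["cx"],c["cy"],c["origin"],c["orientation"])
pickle.dump(d,open("d0.pkl","wb"));print(ctrl.sense())
E
```

```text
pics
scene 48.22968423385172 278.76600638076343 209.66810698164315 [1135.23272066 -252.91580439  588.32014678] [-0.38854546  0.75873602  0.47138743 -0.22615473]
top 54.60142737245733 280.0814945991211 208.49134413152913 [489.05669966  36.23836631 845.82344236] [ 0.0358457  -0.70527334  0.70714612 -0.03534079]
wrist 71.08873103596903 281.8806215966993 212.33147217786365 [ 210.00065844 -487.344528    373.74117998] [ 0.12374104  0.78199423 -0.60328246 -0.09603881]
{'time_s': 0.15, 'joints': array([-1.53838877e+00,  3.13324490e-01,  1.49823823e+00,  2.51453844e-05,
        1.33097242e+00, -2.23368359e-01]), 'dq': array([-0.00064425, -0.00292793, -0.00327511, -0.00120359,  0.0014458 ,
       -0.00040061]), 'tau': array([ 2.35099178e-03, -4.12367177e+01, -2.59797245e+01, -1.80522566e-04,
        3.17477788e-03,  8.58968320e-06]), 'eef_pos': array([ 132.82765514, -507.74643825,  241.87414726]), 'ee_rot': array([ 0.08985116,  0.70137273,  0.09051291, -0.701292  ]), 'force': array([-0.01167243, -0.47805533, -0.23611671]), 'wrist_torque': array([-0.01051649,  0.01890258, -0.04162578]), 'grip_width': 0.9978320158228804}
```

View pics/scene0.png

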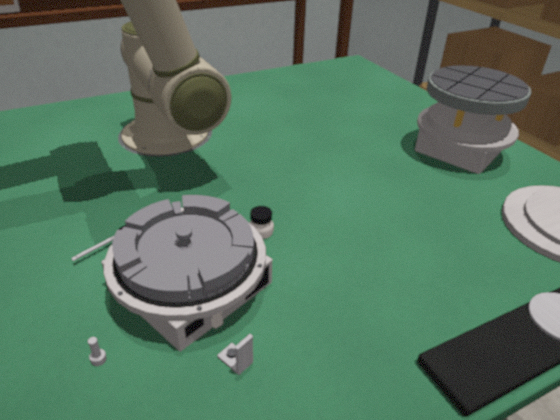

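View pics/top0.png

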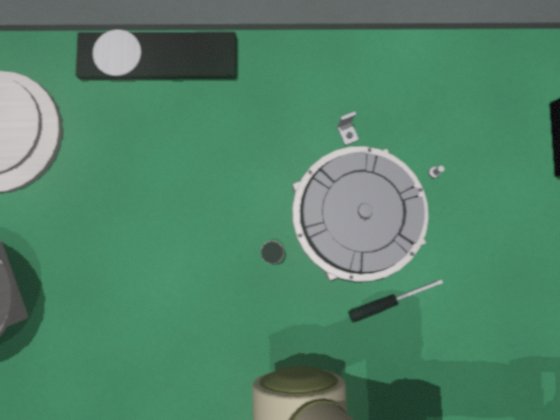

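```bash
cat > h.py <<'E'
import numpy as np,cv2
from scipy.spatial.transform import Rotation as R
def cam(c):
    f=210/np.tan(np.radians(c["fov_y"]/2)); q=c["orientation"]; return f,R.from_quat([q[1],q[2],q[3],q[0]]).as_matrix(),np.array(c["origin"])
def proj(c,P):
    f,M,o=cam(c); p=(np.atleast_2d(P)-o)@M; return np.c_[c["cx"]+f*p[:,0]/p[:,2],c["cy"]+f*p[:,1]/p[:,2]]
def back(c,u,v,z):
    f,M,o=cam(c); d=M@np.array([(u-c["cx"])/f,(v-c["cy"])/f,1]); return o+d*(z-o[2])/d[2]
E
python3 - <<'E'
import pickle,cv2,numpy as np
from h import *
d=pickle.load(open("d0.pkl","rb"))
t=d["top"];im=t["image"]
cv2.imwrite("pics/topc.png",cv2.resize(im[135:295,280:440],(600,600),interpolation=cv2.INTER_CUBIC))
s=d["scene"]["image"];cv2.imwrite("pics/scc.png",cv2.resize(s[180:320,95:285],(800,590),interpolation=cv2.INTER_CUBIC))
# flange: white pixels -> ellipse by outer contour
g=im[135:295,280:440].astype(int)
m=((g[...,1]-g[...,2])<25).astype(np.uint8)
m=cv2.morphologyEx(m,cv2.MORPH_OPEN,np.ones((9,9)))
cs,_=cv2.findContours(m,0,1);c=max(cs,key=cv2.contourArea)+[280,135]
h=cv2.convexHull(c)
print(cv2.fitEllipse(c),back(t,*cv2.fitEllipse(c)[0],70),back(t,365,211,119))
for n,u,v,z in (("jar",273,252,50),("bolt",436,172,20),("brk",348,130,30),("drv",373,309,20),("tip",441,282,5)):print(n,back(t,u,v,z))
E
```

```text
((359.53363037109375, 213.64193725585938), (134.55982971191406, 136.677734375), 131.61672973632812) [ 557.14281046 -115.34066414   70.        ] [ 557.57396523 -115.67853617  119.        ]
jar [484.46290165  50.69761378  50.        ]
bolt [ 647.13316569 -284.37134585   20.        ]
brk [ 733.26144334 -103.29377407   30.        ]
drv [ 370.98000598 -147.66712357   20.        ]
tip [ 422.47922174 -291.03016498    5.        ]
```

View pics/topc.png

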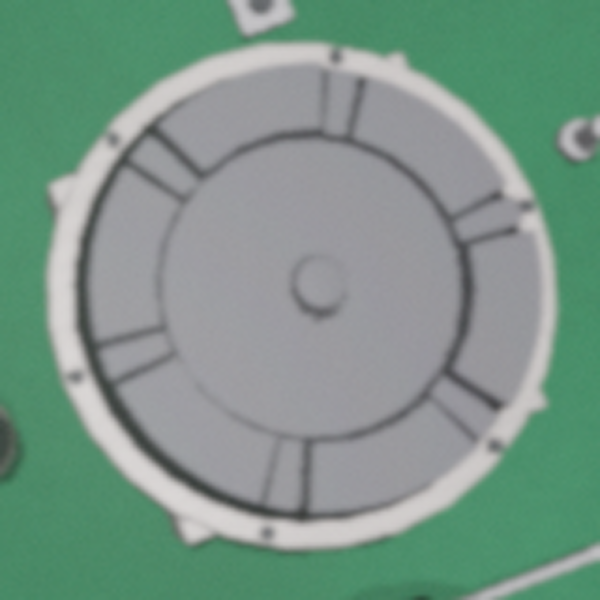

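View pics/scc.png

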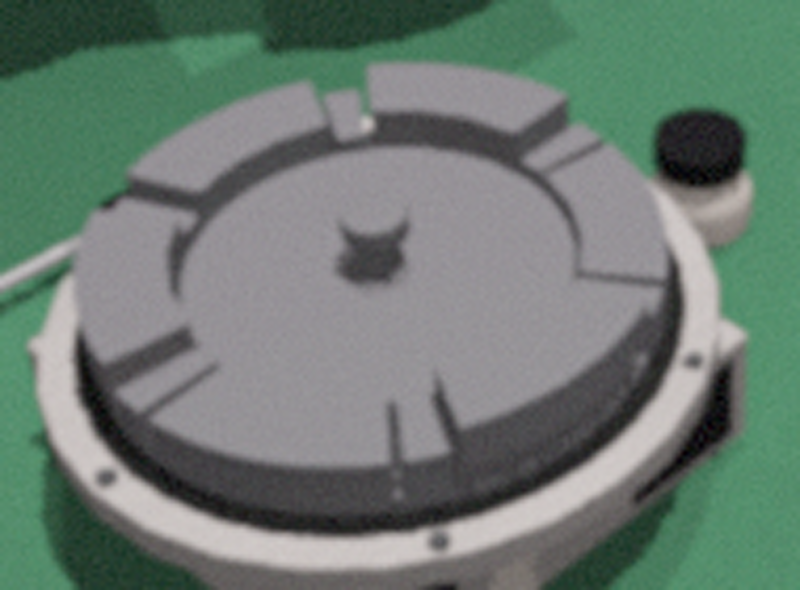

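```bash
python3 - <<'E'
import pickle
from h import *
from rig import ctrl
print(ctrl.nose_length)
d=pickle.load(open("d0.pkl","rb"));t=d["top"]
P=np.array([back(t,280+u/3.75-.4,135+v/3.75-.4,98)[:2] for u,v in [(340,105),(490,215),(468,405),(287,475),(135,360),(165,165)]])
C=np.array([557.4,-115.5]);D=P-C
a=np.degrees(np.arctan2(D[:,1],D[:,0]));print(P,np.hypot(*D.T),a,P.mean(0))
off=np.degrees(np.angle(np.exp(6j*np.radians(a)).sum()))/6
print(off)
for k in range(6):
    th=np.radians(off+30+60*k);print(k,off+30+60*k,C+93.5*np.array([np.cos(th),np.sin(th)]))
s=d["scene"]
im=cv2.resize(s["image"],None,fx=4,fy=4,interpolation=cv2.INTER_CUBIC)
for z,col in ((98,(0,0,255)),(110,(0,255,255))):
  for k in range(6):
    th=np.radians(off+30+60*k+np.linspace(-23.5,23.5,30))
    for r in(77,110):
      p=proj(s,np.c_[C[0]+r*np.cos(th),C[1]+r*np.sin(th),0*th+z])
      cv2.polylines(im,[np.int32(p*4+1.5)],False,col,1)
    p=proj(s,[C[0]+93*np.cos(th[15]),C[1]+93*np.sin(th[15]),104])[0]
    cv2.putText(im,str(k),tuple(np.int32(p*4)),0,.8,(255,0,0),2)
cv2.imwrite("pics/ov.png",cv2.resize(im[720:1280,380:1140],(800,590)))
E
```

```text
11.0
[[ 650.35458219 -132.04895925]
 [ 594.84367998 -204.8395642 ]
 [ 501.23138657 -190.84171693]
 [ 467.54544703 -101.73307502]
 [ 523.62994122  -28.47351392]
 [ 620.32518837  -44.46237389]] [94.41621896 96.86891608 93.97492987 90.90307428 93.34894831 94.89954507] [ -10.09475825  -67.26064111 -126.70519553  171.28925485  111.20841736
   48.46545056] [ 559.65503756 -117.06653387]
-8.847302573162818
0 21.152697426837182 [644.60016032 -81.76008239]
1 81.15269742683718 [571.78045439 -23.11248714]
2 141.1526974268372 [484.58029407 -56.85240475]
3 201.1526974268372 [ 470.19983968 -149.23991761]
4 261.15269742683716 [ 543.01954561 -207.88751286]
5 321.15269742683716 [ 630.21970593 -174.14759525]
```

View pics/ov.png

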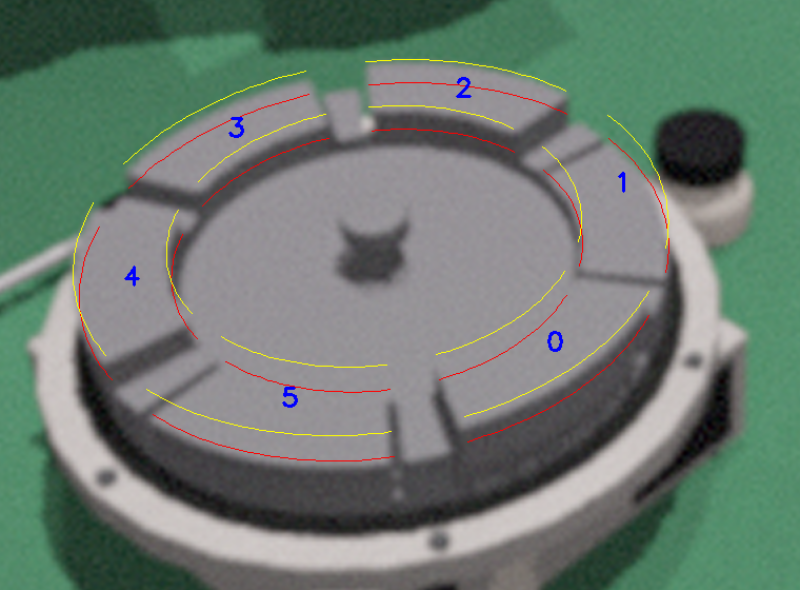

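{"method": "step_arm", "body": {"commands": [[[0.9,0.66,0],0],[[0.9,0.66,0],0],[[0.9,0.66,0],0],[[0.9,0.66,0],0],[[0.9,0.66,0],0]], "gripper": 1, "force": 60}}

```text
time_s: 0.65
eef_pos: [314.0, -374.6, 242.2]
ee_rot: [-0.09, -0.701, -0.09, 0.701]
force: [0.9, -0.9, 0.4]
grip_width: 0.143
```

{"method": "step_arm", "body": {"commands": [[[0.9,0.66,0],0],[[0.9,0.66,0],0],[[0.9,0.66,0],0],[[0.9,0.66,0],0],[[0.9,0.66,0],0]]}}

```text
time_s: 1.15
eef_pos: [494.1, -242.5, 242.2]
ee_rot: [-0.09, -0.701, -0.09, 0.701]
force: [0.2, -0.6, -0.6]
grip_width: 0.002
```

{"method": "step_arm", "body": {"commands": [[[0.6,0.43,0],0],[[0.6,0.43,-0.5],0],[[0,0,-0.8],0],[[0,0,-0.8],0],[[0,0,-0.5],0]]}}

```text
time_s: 1.65
eef_pos: [540.1, -208.7, 135.6]
ee_rot: [-0.09, -0.7, -0.091, 0.702]
force: [0.9, -0.2, 0.7]
grip_width: 0.003
```

```bash
python3 - <<'E'
from rig import ctrl,capture
import cv2
for n in("scene",):
    c=capture(n);cv2.imwrite("pics/s1.png",c["image"][100:400,50:350].repeat(2,0).repeat(2,1))
print(ctrl.sense()["eef_pos"],ctrl.sense()["force"])
E
```

```text
[ 539.1247253  -208.32436173  133.08753696] [-1.62026381  0.53446535 -3.64890826]
```

View pics/s1.png

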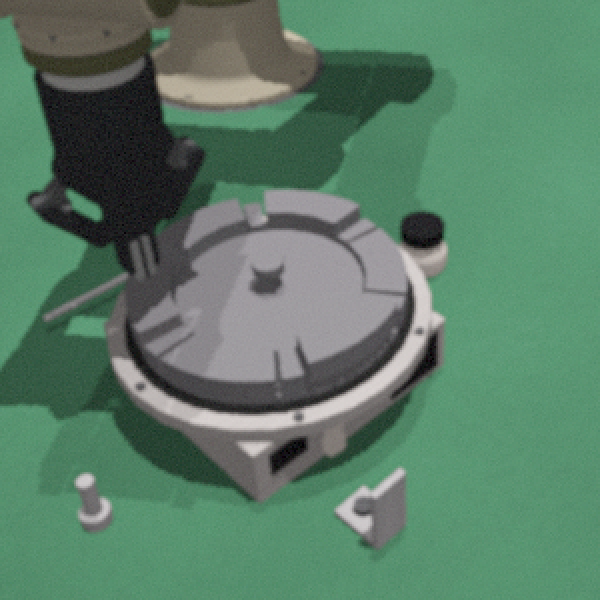

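The picture shows the closed fingertips at about (143,272), above section 4. Now I press it.

{"method": "step_arm", "body": {"commands": [[[0.05,0,-0.2],0],[[0,0,-0.1],0],[[0,0,-0.1],0],[[0,0,-0.1],0],[[0,0,0],0]]}}

```text
time_s: 2.2
eef_pos: [543.0, -209.7, 118.5]
ee_rot: [0.09, 0.702, 0.09, -0.701]
force: [-0.1, -0.3, 0.4]
grip_width: 0.001
```

{"method": "step_arm", "body": {"commands": [[[0,0,-0.08],0],[[0,0,-0.08],0],[[0,0,0],0]]}}

```text
time_s: 2.5
eef_pos: [543.0, -209.7, 112.4]
ee_rot: [0.09, 0.702, 0.09, -0.701]
force: [-0.7, 0.3, 2.6]
grip_width: -0.001
```

{"method": "step_arm", "body": {"commands": [[[0,0,-0.05],0],[[0,0,-0.05],0],[[0,0,0],0]]}}

```text
time_s: 2.8
eef_pos: [543.1, -209.8, 108.9]
ee_rot: [0.091, 0.702, 0.09, -0.701]
force: [-0.9, -1.2, 7.3]
grip_width: -0.004
```

{"method": "step_arm", "body": {"commands": [[[0,0,-0.05],0],[[0,0,-0.05],0],[[0,0,0],0]]}}

```text
time_s: 3.1
eef_pos: [543.5, -210.5, 108.1]
ee_rot: [0.092, 0.702, 0.089, -0.7]
force: [-10.6, 2.2, 31.6]
grip_width: 0.004
```

{"method": "step_arm", "body": {"commands": [[[0,0,0.8],0],[[0.7,0.3,0],0],[[0.75,0.3,0],0],[[0.75,0.3,-0.1],0],[[0,0,-0.2],0]]}}

```text
time_s: 3.6
eef_pos: [633.2, -171.8, 123.6]
ee_rot: [0.091, 0.702, 0.091, -0.701]
force: [0.0, 0.4, 0.0]
grip_width: 0.003
```

{"method": "step_arm", "body": {"commands": [[[0,0,-0.15],0],[[0,0,-0.15],0],[[0,0,-0.1],0],[[0,0,0],0]]}}

```text
time_s: 4.0
eef_pos: [630.3, -174.0, 108.9]
ee_rot: [0.09, 0.701, 0.09, -0.701]
force: [-2.1, 0.1, 5.1]
grip_width: 0.002
```

{"method": "step_arm", "body": {"commands": [[[0,0,-0.05],0],[[0,0,-0.05],0],[[0,0,0],0]]}}

```text
time_s: 4.3
eef_pos: [630.9, -174.4, 108.2]
ee_rot: [0.091, 0.702, 0.089, -0.7]
force: [-9.0, 2.5, 24.4]
grip_width: 0.003
```

{"method": "step_arm", "body": {"commands": [[[0,0,0.8],0],[[0.1,0.77,0],0],[[0.1,0.77,0],0],[[0.15,0.77,-0.1],0],[[0,0,-0.1],0]]}}

```text
time_s: 4.8
eef_pos: [644.8, -78.2, 128.1]
ee_rot: [0.091, 0.701, 0.091, -0.701]
force: [-1.0, 0.1, -0.5]
grip_width: 0.002
```

{"method": "step_arm", "body": {"commands": [[[0,0,-0.1],0],[[0,0,-0.1],0],[[0,0,-0.1],0],[[0,0,-0.1],0],[[0,0,0],0]]}}

```text
time_s: 5.3
eef_pos: [644.6, -82.3, 111.8]
ee_rot: [-0.09, -0.701, -0.09, 0.701]
force: [-0.2, -0.2, 1.4]
grip_width: -0.001
```

{"method": "step_arm", "body": {"commands": [[[0,0,-0.07],0],[[0,0,-0.07],0],[[0,0,-0.05],0],[[0,0,0],0]]}}

```text
time_s: 5.7
eef_pos: [645.5, -82.2, 108.2]
ee_rot: [0.091, 0.702, 0.089, -0.7]
force: [-9.6, 1.6, 24.2]
grip_width: -0.003
```

Next, section 1 at (572, -23).

{"method": "step_arm", "body": {"commands": [[[0,0,0.8],0],[[-0.6,0.5,0],0],[[-0.6,0.5,0],0],[[-0.6,0.48,-0.1],0],[[0,0,-0.1],0]]}}

```text
time_s: 6.2
eef_pos: [570.6, -20.3, 128.1]
ee_rot: [-0.09, -0.701, -0.091, 0.702]
force: [0.1, -0.2, 0.3]
grip_width: 0.001
```

{"method": "step_arm", "body": {"commands": [[[0,0,-0.1],0],[[0,0,-0.1],0],[[0,0,-0.1],0],[[0,0,-0.1],0],[[0,0,0],0]]}}

```text
time_s: 6.7
eef_pos: [572.7, -22.1, 111.5]
ee_rot: [-0.09, -0.701, -0.09, 0.702]
force: [-0.3, -0.5, -1.0]
grip_width: 0.006
```

{"method": "step_arm", "body": {"commands": [[[0,0,-0.07],0],[[0,0,-0.07],0],[[0,0,-0.05],0],[[0,0,0],0]]}}

```text
time_s: 7.1
eef_pos: [573.7, -21.7, 108.3]
ee_rot: [0.091, 0.703, 0.09, -0.7]
force: [-8.8, 3.8, 27.9]
grip_width: -0.002
```

Section 2 at (484.6, -57).

{"method": "step_arm", "body": {"commands": [[[0,0,0.8],0],[[-0.73,-0.29,0],0],[[-0.73,-0.29,0],0],[[-0.73,-0.29,-0.1],0],[[0,0,-0.1],0]]}}

```text
time_s: 7.6
eef_pos: [483.0, -57.4, 128.7]
ee_rot: [-0.09, -0.701, -0.09, 0.702]
force: [0.8, -0.2, 1.0]
grip_width: 0.002
```

{"method": "step_arm", "body": {"commands": [[[0,0,-0.1],0],[[0,0,-0.1],0],[[0,0,-0.1],0],[[0,0,-0.1],0],[[0,0,0],0]]}}

```text
time_s: 8.1
eef_pos: [485.9, -56.6, 112.4]
ee_rot: [0.091, 0.701, 0.09, -0.701]
force: [-0.3, 0.3, 0.3]
grip_width: -0.0
```

{"method": "step_arm", "body": {"commands": [[[0,0,-0.07],0],[[0,0,-0.07],0],[[0,0,-0.05],0],[[0,0,0],0]]}}

```text
time_s: 8.5
eef_pos: [485.9, -56.2, 108.2]
ee_rot: [0.091, 0.702, 0.09, -0.701]
force: [-14.3, 6.8, 40.1]
grip_width: -0.001
```

Section 3 at (470, -149).

{"method": "step_arm", "body": {"commands": [[[0,0,0.8],0],[[-0.12,-0.77,0],0],[[-0.12,-0.77,0],0],[[-0.12,-0.77,-0.1],0],[[0,0,-0.1],0]]}}

```text
time_s: 9.0
eef_pos: [470.8, -151.7, 128.7]
ee_rot: [0.089, 0.702, 0.089, -0.701]
force: [1.2, -0.0, -0.7]
grip_width: 0.001
```

{"method": "step_arm", "body": {"commands": [[[0,0,-0.1],0],[[0,0,-0.1],0],[[0,0,-0.1],0],[[0,0,-0.1],0],[[0,0,0],0]]}}

```text
time_s: 9.5
eef_pos: [471.0, -148.4, 112.8]
ee_rot: [-0.09, -0.701, -0.091, 0.701]
force: [-0.2, 0.5, 0.0]
grip_width: 0.001
```

{"method": "step_arm", "body": {"commands": [[[0,0,-0.07],0],[[0,0,-0.07],0],[[0,0,-0.05],0],[[0,0,0],0]]}}

```text
time_s: 9.9
eef_pos: [470.9, -149.2, 108.3]
ee_rot: [0.091, 0.701, 0.09, -0.701]
force: [-13.4, 5.4, 33.1]
grip_width: 0.003
```

{"method": "step_arm", "body": {"commands": [[[0,0,0.8],0],[[0,0,0.9],0],[[0,0,0.9],0],[[-0.3,-0.8,0.5],0],[[-0.4,-0.9,0],0]]}}

```text
time_s: 10.4
eef_pos: [443.7, -217.8, 232.4]
ee_rot: [0.093, 0.703, 0.09, -0.7]
force: [0.5, -0.7, -1.1]
grip_width: 0.003
```

{"method": "step_arm", "body": {"commands": [[[-0.5,-0.9,0],0],[[-0.5,-0.9,0],0],[[-0.5,-0.9,0],0],[[-0.5,-0.9,0],0],[[0,0,0],0]]}}

```text
time_s: 10.9
eef_pos: [360.8, -364.4, 229.0]
ee_rot: [-0.089, -0.701, -0.088, 0.702]
force: [-0.2, 1.1, -0.1]
grip_width: -0.001
```

```bash
python3 - <<'E'
from rig import ctrl,capture
import pickle
from h import *
s=capture("scene");t=capture("top");pickle.dump((s,t),open("d1.pkl","wb"))
cv2.imwrite("pics/s2.png",cv2.resize(s["image"][180:320,95:285],(800,590),interpolation=cv2.INTER_CUBIC))
cv2.imwrite("pics/t2.png",t["image"])
print(ctrl.sense()["eef_pos"],ctrl.sense()["force"])
E
```

```text
[ 362.58414561 -361.33779048  229.13317105] [-0.20461407  0.09462039  0.45678939]
```

View pics/s2.png

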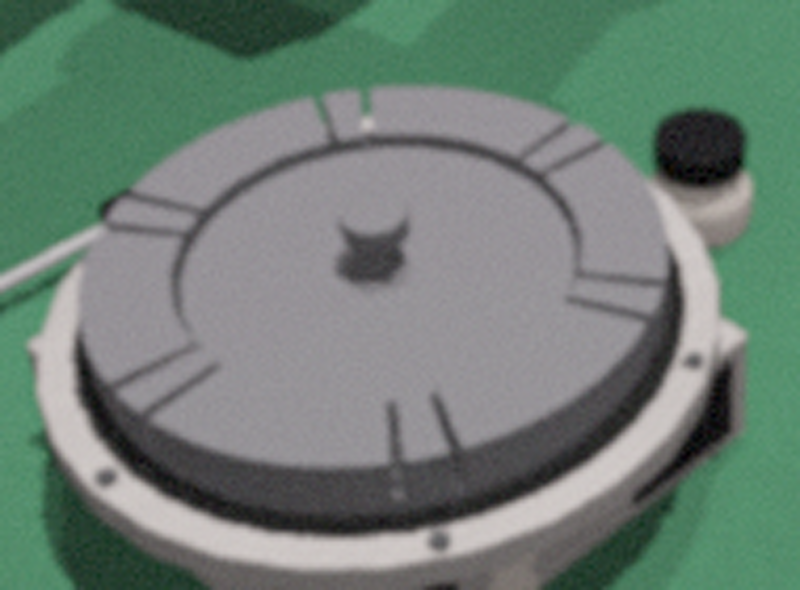

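View pics/t2.png

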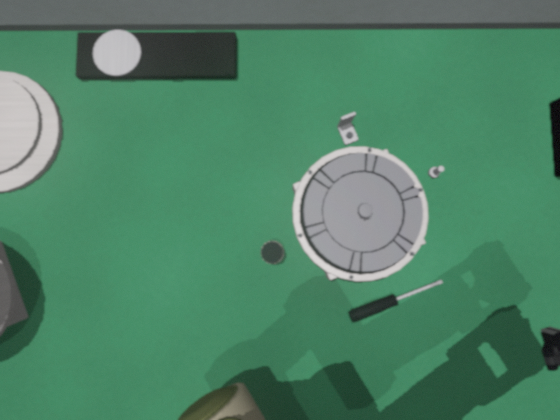

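In the scene picture all six sections lie level with the bridges. In the top picture the unit, with its knob at (365,211), and the loose items are where they started.

```bash
python3 - <<'E'
from rig import ticket
print(ticket.finish_job())
E
```

```text
the job is handed in; nothing more can be done
None
```

I pressed all six rim sections down with the closed fingertips, going once round the rim, and handed the job in at about 11 s of the 45 s allowed. At least four stood up at the start; I pressed the other two as well.

- **Presses:** each section stopped hard with the TCP at 108.1 to 108.3 mm, which puts the fingertips about 97 mm above the bench against the expected 98 mm. The upward force at the stop was 24 to 40 N.
- **Scene camera:** the last picture shows every section level with its bridges.
- **Top camera:** by eye, the last picture shows the unit, bracket, bolt, screwdriver and jar at the same pixels as at the start. The fingers stayed well away from the knob, and the arm ended clear of everything.

No check failed or disagreed. The hand-in gave no verdict.

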